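# Cover the bowl, then hold a roll over the plate with tongs

### The job

Put the lid on the bowl so that it sits level and fully home and the spare roll inside stays fresh. Then pick up the kitchen tongs, close them on the roll that lies on the cooling rack, and hold it up over the middle of the side plate, about 10 cm above it; touch that roll with the tongs only. Finish holding it there, with the fingers still round the tongs; leave the bowl, rack, plate and everything else where they are.

Things in the scene. Friction and masses are not known exactly. Their poses are not given: they have to be found in the camera images.
- bowl: cream ceramic bowl, 134 mm across the rim, 60 mm high, standing open on the worktop with one spare roll in it; the opening is about 113 mm wide 6 mm below the rim and 122 mm at the rim. Origin: centre of its underside, z up. Loose, about 0.28 kg.
- bowl_roll: the spare bread roll that lies in the bowl and stays there: same shape as the other roll (54 mm across, 37 mm high), its top 11 mm below the bowl's rim. Origin: centre of its underside.
- lid: round steel lid of the bowl, lying right side up: flange 139 mm across; below it a tapered step 6 mm deep (107 mm across at the bottom, 114 mm at the flange) that drops inside the bowl's rim; black knob on top. 0.16 kg. Origin: centre of the step's underside, z up; the domed top is at 13 mm, the knob's top at 38 mm. Seated, this origin is 54 mm above the bowl's.
- lid_knob (a point): middle of the lid's knob, to grip: 28 mm across, from 18 to 38 mm above the lid's origin; this point is 29 mm above the lid's origin.
- rack: small steel-wire cooling rack, 120 mm (its x) by 150 mm (its y), flat top 20 mm above the worktop. Origin: centre of its underside.
- roll: the round bread roll to serve, on the cooling rack: 54 mm across, 37 mm high, scored with a cross, 45 g; its flank is upright from 11 to 21 mm above its underside and rounds in above and below. Origin: centre of its underside, z up.
- plate: white side plate, 156 mm across, 17 mm high, flat middle 5.5 mm above the worktop. Origin: centre of its underside.
- tongs: spring kitchen tongs, steel with black grips, 236 mm long, lying on their side: the two upright arms (from z = 0 to 24 mm) open and close level with the worktop. Origin: under the pivot; x along the middle line to the tips, y to the left arm, z up. Ends cupped, 203 mm from the pivot, deepest at 185 mm. 0.13 kg, centre of mass 80 mm from the pivot. A spring holds them fully open when left alone.
- tongs_grip (a point): where to grip the tongs: on the middle line, 90 mm from the pivot, 12 mm above the underside. Black grips run from 60 to 120 mm from the pivot, 22 mm high. Over their outsides: 60 mm fully open, 41 mm when closed on a 54 mm roll. The spring pushes each grip out with 8 N when a little closed, 12 N on the roll, so they can be carried part-closed, at about 53 mm.
- tongs_tips (a point): on the middle line between the cupped ends, where the middle of the roll belongs: 95 mm beyond the grip point, same height. Free width between the ends, fully open: 84 mm at the cups' edges, 93 mm at their deepest; 1 mm less over the grips is 2 mm less between the ends.
- honey_jar: bystander, to be left alone: honey jar with a yellow lid, 64 mm across, 87 mm high, at the right. Origin: centre of its underside.
- teaspoon: bystander, to be left alone: steel teaspoon, 130 mm long, 11 mm high, lying at the front. Origin: centre of its underside.
- opener: bystander, to be left alone: tin opener with a black handle, 174 mm long, 20 mm high, lying at the front. Origin: centre of its underside. Fixed surroundings to keep clear of: a pot of tall utensils at the left (x 0.45 to 0.62, y 0.43 to 0.62, up to 0.35 high, so rise first when starting near it) and a shelf unit along the back (from x = 0.645, 0.30 high).
- tongs_jaw (a joint): angle (rad) by which the right arm has closed on the left one: 0 fully open, about 0.20 with the roll held, 0.40 its stop.

How it is judged:
By the outcome, as a careful person would: the job done as asked, in the order asked, and still so for the second after the job is handed in, while the arm keeps its last pose, push and grip.
It also fails if it takes over 61 s, if anything falls off the work surface, if the arm or the gripper's body presses on something with over 40 N, if the wrist force passes 120 N, or if a joint passes its speed limit or range.

### The arm

A 6-joint arm with a two-finger parallel gripper is mounted at the origin on a cart in front of the work surface, level with it; the furniture and walls round the work are solid. World frame = base frame: x ahead of the robot, y to its left, z up, the work surface at z = 0. Lengths are in m, angles in rad, forces in N, time in s.
With the tool pointing down it reaches from about 0.35 to 0.975 m from the base axis. Payload 4.9 kg.
Tool frame: the origin (TCP) lies midway between the tips of the shut fingers; the grasp point (between the pads) lies 19 mm behind it; z points along the fingers, y is the line along which they close (so a half turn about z gives the same grasp; the last joint's range is limited). The gripper opens to 85 mm and grips with 20 to 120 N. Pads are 22 mm wide; open, the fingers measure 114 mm over their backs; the gripper's body (76 mm by 85 mm) begins 54 mm behind the grasp point. The pads swing forward as they close: fully open they stand 13 mm farther back than shut.
Start: joints at [1.172, 0.053, 1.613, -0, 1.476, -0.119], TCP at [0.173, 0.601, 0.231] pointing down, gripper open.
Joint ranges: [-3.01, 3.01], [-1.01, 2.22], [0.06, 2.58], [-1.02, 4.17], [0.09, 2.62], [-3.14, 3.14]. Speed limits (rad/s): [2.57, 2.57, 3.14, 3.14, 3.14, 3.14].

### API

Orientations are given as a unit quaternion [w, x, y, z].
In Python, from plant import manip gives the robot as it stands.
- The arm moves only by the shell command python3 shift.py FILE, which reads ROWS from the file FILE. ROWS is one flat JSON list of numbers that holds 1 to 5 rows one after another, with no inner brackets; each row has 7 numbers: the opening from 0.0 (shut) to 1.0 (fully open), then dx, dy, dz in m, then a rotation vector rx, ry, rz in rad; each row shifts and turns the commanded pose from where the row before left it, along the tool's axes as they then stand; what a row does not reach is not made up. A row lasts 1/8 s, in which the tool goes at most 0.0625 m and 0.188 rad, less where a joint would pass 70% of its speed; a pose out of reach is approached as far as the arm can. The fingers move at their own pace and stop on an object; the grip force is fixed at half the most. Time passes only in rows, so rows that do not move let the fingers close. It prints the time, the measured TCP pose, the force, the opening and the grip force at its end. Input that does not fit is refused with a message, and nothing moves.
- manip.state(): the state, without advancing time (a new reading comes with each control period).
- manip.grab_frame(name): name is "scene" or "top" or "wrist"; returns the picture (480x640x3 uint8, red, green, blue); there is no depth.
- manip.camera_params(name): a dict with "intrinsics" (3x3 intrinsics, pixels), "xyz" and "orientation" of the camera in the world. Camera axes: x right, y down, z forward; pixel columns grow to the right and rows downward; lengths in m; the calibration is good to about 2 mm. A picture is of the moment at which its call begins: read the wrist's pose just before it. camera_params takes no time and is no camera call; for the wrist camera it gives the pose at the moment of the call.
- manip.job_done(): hands the job in; it is judged then, once.
The state is a dict: "time": time; "joint_pos": joint angles; "joint_vel": joint speeds; "joint_efforts": joint torques, N m; "tool_pos": TCP position; "tool_rot": TCP orientation; "contact_force": force on the tool from outside, world axes, zero at the start; "ft_torque": the same for the moment, N m; "gripper_width": opening from 0.0 (shut) to 1.0 (fully open); "grasp_force": force on a finger pad.
Only numpy, scipy, OpenCV 4.12 (cv2) and the standard library are available. Lean on these libraries where they do the work, as an engineer would, in place of code of your own. Each camera call takes 0.05 s, during which the arm holds its last target. There are 200 camera calls.

## Working session

There is one attempt and no reset: what is moved stays moved. The work goes in short steps, Python scripts to look and compute and a shell command to move; the robot and the scene stay as the last step left them, time stands still between calls to the robot, and variables do not carry over. Pictures are saved under pics/ and viewed, at most 10 in all, crops included, and the job is handed in when it is done.

```bash
ls; mkdir -p pics; python3 - <<'E'
from plant import manip
import cv2
s=manip.state();print({k:(v if not hasattr(v,'__len__') else [round(float(x),3) for x in v]) for k,v in s.items()})
for n in("scene","top","wrist"):
    p=manip.camera_params(n);print(n,p)
for n in("scene","top"):
    im=manip.grab_frame(n);cv2.imwrite(f'pics/{n}0.png',im[:,:,::-1])
E
```

```text
pics
plant.py
shift.py
{'time': 0.0, 'joint_pos': [1.172, 0.053, 1.614, -0.0, 1.476, -0.119], 'joint_vel': [0.001, -0.001, 0.001, 0.001, 0.002, 0.0], 'joint_efforts': [-0.001, -39.367, -37.019, -0.0, 0.007, -0.0], 'tool_pos': [0.172, 0.6, 0.23], 'tool_rot': [-0.0, 0.139, 0.99, -0.001], 'contact_force': [0.062, 0.561, -0.012], 'ft_torque': [-0.009, 0.042, -0.03], 'grasp_force': 0.0, 'gripper_width': 0.9974129883153787}
scene {'intrinsics': array([[575.76805248,   0.        , 313.49698879],
       [  0.        , 575.76805248, 236.60959572],
       [  0.        ,   0.        ,   1.        ]]), 'xyz': array([0.52677554, 1.11859139, 1.07311447]), 'orientation': array([-0.00935201,  0.03226707,  0.91795269, -0.39526476])}
top {'intrinsics': array([[603.47281665,   0.        , 329.30597561],
       [  0.        , 603.47281665, 235.84792873],
       [  0.        ,   0.        ,   1.        ]]), 'xyz': array([0.04753645, 0.09411029, 1.43972705]), 'orientation': array([ 0.10136599, -0.6370094 ,  0.75458651, -0.12059502])}
wrist {'intrinsics': array([[335.01792377,   0.        , 321.75459705],
       [  0.        , 335.01792377, 240.89966229],
       [  0.        ,   0.        ,   1.        ]]), 'xyz': array([0.09075641, 0.62449657, 0.37305248]), 'orientation': array([0.13385745, 0.78734043, 0.59371994, 0.09835575])}
```
View pics/scene0.png

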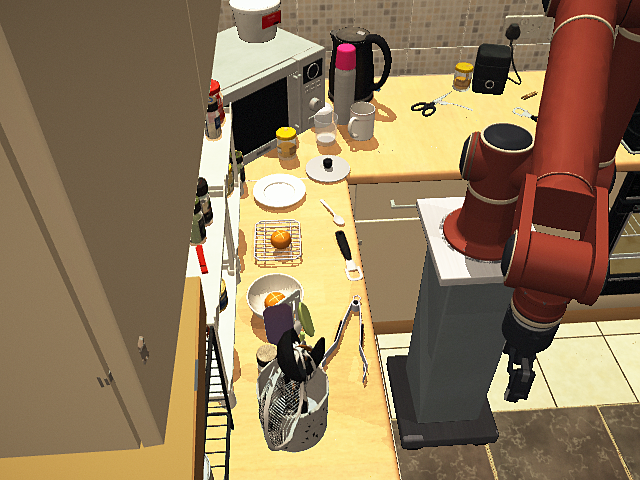

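View pics/top0.png

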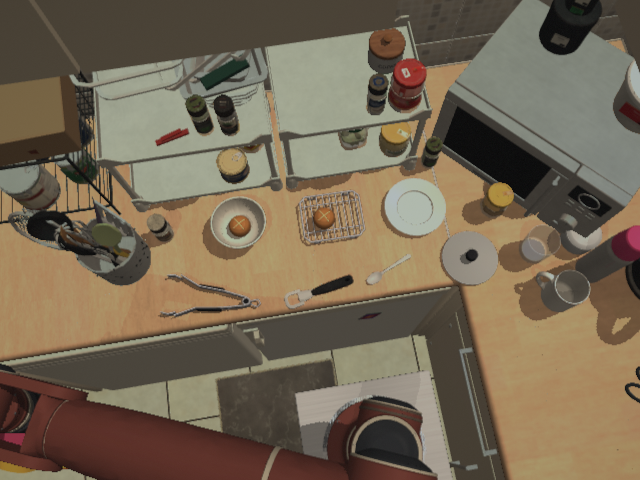

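Scene view: the bowl is at about (274,297), the rack and roll at (281,239), the plate at (279,191), the lid knob at (328,162), and the tongs pivot at (357,300) with tips at (325,365) and (365,380). Top view: the bowl is at (238,224), the roll at (324,217), the plate at (415,208), the knob at (470,256), and the tongs pivot at (252,302) with tips at (168,277) and (163,315).

```bash
cat > h.py <<'E'
from plant import manip
import numpy as np, cv2
from scipy.spatial.transform import Rotation as R
def rot(q): return R.from_quat(np.r_[q[1:],q[0]]).as_matrix()
def ray(p,uv):
    d=np.linalg.inv(p["intrinsics"])@np.r_[uv,1.]; d=rot(p["orientation"])@d
    return np.array(p["xyz"]),d/np.linalg.norm(d)
def plane(p,uv,z):
    c,d=ray(p,uv); return c+d*(z-c[2])/d[2]
def tri(*pu):
    A=np.zeros((3,3));b=np.zeros(3);rs=[ray(p,u) for p,u in pu]
    for c,d in rs:
        M=np.eye(3)-np.outer(d,d);A+=M;b+=M@c
    x=np.linalg.solve(A,b)
    return x,max(np.linalg.norm((np.eye(3)-np.outer(d,d))@(x-c)) for c,d in rs)
def proj(p,x):
    v=p["intrinsics"]@(rot(p["orientation"]).T@(np.array(x)-p["xyz"]));return v[:2]/v[2]
def shift_to(x,s=None):
    s=s or manip.state();return rot(s["tool_rot"]).T@(np.array(x)-s["tool_pos"])
E
python3 - <<'E'
from h import *
np.set_printoptions(precision=4,suppress=True)
S=manip.camera_params("scene");T=manip.camera_params("top")
for n,a,b in [("bowl c rim",(274,294),(238,222)),("roll",(281,238),(324,217)),("plate",(279,190),(415,207)),("knob",(328,162),(470.5,256)),("lidc",(328,169),(469.5,258)),("pivot",(357,299),(252,302)),("tipA",(326,366),(168,277)),("tipB",(365,382),(163,315)),("honey",(287,132),(498,193))]:
    print(n,*tri((S,a),(T,b)))
W=manip.camera_params("wrist");s=manip.state()
Rt=rot(s["tool_rot"]);print("cam in tool",Rt.T@(W["xyz"]-s["tool_pos"]));print(Rt.T@rot(W["orientation"]));print(Rt)
E
```

```text
bowl c rim [0.5678 0.2302 0.0528] 0.0005514249164749806
roll [0.5493 0.0213 0.0352] 0.001956730265120912
plate [ 0.5489 -0.2128  0.0075] 0.00022694221097616492
knob [ 0.3952 -0.3155  0.0252] 2.9220229613150818e-05
lidc [ 0.396  -0.3195 -0.0035] 0.0015721838563316924
pivot [0.3726 0.2262 0.0144] 0.0013013066117587167
tipA [0.4638 0.4169 0.0265] 0.0020515882747680642
tipB [ 0.3811  0.4435 -0.0034] 0.001286170884237988
honey [ 0.5191 -0.3994  0.0872] 0.0037840370937728632
cam in tool [ 0.0852  0.0006 -0.143 ]
[[ 0.0005 -0.9448 -0.3278]
 [ 1.      0.0012 -0.0017]
 [ 0.002  -0.3278  0.9448]]
[[-0.9611  0.2762 -0.0007]
 [ 0.2762  0.9611 -0.0018]
 [ 0.0002 -0.0019 -1.    ]]
```

```bash
echo '[1,0,0,-0.06,0,0,0,1,-0.045,-0.039,-0.01,0,0,0,1,-0.045,-0.039,-0.01,0,0,0,1,-0.045,-0.039,0,0,0,0,1,-0.045,-0.039,0,0,0,0]' > mv.in && python3 shift.py mv.in; echo '[1,-0.045,-0.039,0,0,0,0,1,-0.045,-0.039,0,0,0,0,1,-0.045,-0.039,0,0,0,-0.14,1,0,0,0,0,0,-0.14,1,0,0,0,0,0,0]' > mv.in && python3 shift.py mv.in
cat > look.py <<'E'
import sys,pickle
from h import *
n=sys.argv[1];s=manip.state();p=manip.camera_params("wrist");im=manip.grab_frame("wrist")[:,:,::-1]
cv2.imwrite(f"pics/{n}.png",im);pickle.dump((s,p),open(f"{n}.pkl","wb"))
print(s["time"],np.round(s["tool_pos"],4),np.round(rot(s["tool_rot"])[:,0],3),np.round(s["joint_pos"],2))
E
python3 look.py w1
```

```text
time: 0.72
tool_pos: [0.3031, 0.3993, 0.311]
tool_rot: [0.0, 0.139, 0.99, -0.0]
contact_force: [1.0, -0.2, 0.6]
gripper_width: 0.999
grasp_force: 0.0
time: 1.35
tool_pos: [0.4001, 0.2506, 0.3108]
tool_rot: [-0.0, 0.002, 1.0, -0.0]
contact_force: [0.2, 0.2, 0.1]
gripper_width: 0.998
grasp_force: 0.0
1.35 [0.4001 0.2506 0.3108] [-1.     0.003  0.001] [ 0.4  -0.36  1.85  0.    1.65 -1.17]
```

View pics/w1.png

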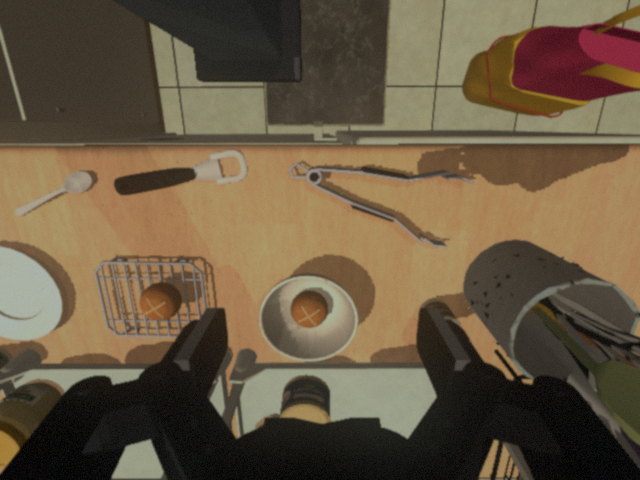

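Wrist view w1: the bowl rim is centred near (309,317), the tongs pivot is at (314,177), the grips are near (385,173) and (373,213), the tips are at (470,179) and (443,243), and the rack roll is at (160,302). Next I fit the bowl rim across views.

```bash
cat > m.py <<'E'
from h import *
import pickle
from scipy.optimize import least_squares
np.set_printoptions(precision=4,suppress=True)
def load(n):
    im=cv2.imread(f"pics/{n}.png")
    p=pickle.load(open(n+".pkl","rb"))[1] if n[0]=="w" else manip.camera_params(n[:-1])
    return im,p
def blob(mask,uv):
    """outer convex contour of the component near uv"""
    n,l,st,c=cv2.connectedComponentsWithStats(mask.astype(np.uint8))
    ys,xs=np.nonzero(l);k=np.argmin((xs-uv[0])**2+(ys-uv[1])**2);k=l[ys[k],xs[k]]
    cs,_=cv2.findContours((l==k).astype(np.uint8),cv2.RETR_EXTERNAL,cv2.CHAIN_APPROX_NONE)
    return cv2.convexHull(max(cs,key=cv2.contourArea))[:,0].astype(float),st[k]
def circ(p,pts,z):
    X=np.array([plane(p,u,z)[:2] for u in pts])
    r=least_squares(lambda q:np.hypot(*(X-q[:2]).T)-q[2],[*X.mean(0),.05],loss='soft_l1',f_scale=.001)
    return r.x,np.sqrt(np.mean(r.fun**2))
E
python3 - <<'E'
from m import *
for n,uv,uvr,uvp in [("w1",(309,317),(165,300),None),("top0",(238,224),(324,217),(415,208)),("scene0",(274,297),(281,238),(279,191))]:
    im,p=load(n);hsv=cv2.cvtColor(im,cv2.COLOR_BGR2HSV)
    print(n,"hsv bowl",hsv[int(uv[1])+ (35 if n=='w1' else 18),uv[0]])
    for zz,c,lab in [(0.06,uv,"bowl"),(0.017,uvp,"plate")]:
        if c is None: continue
        m=np.zeros(im.shape[:2],bool);w=62 if n=="w1" else 45
        sl=np.s_[max(c[1]-w,0):c[1]+w,c[0]-w:c[0]+w];m[sl]=((hsv[...,1]<90)&(hsv[...,2]>60))[sl]
        m=cv2.morphologyEx(m.astype(np.uint8),cv2.MORPH_OPEN,np.ones((3,3)))
        pts,st=blob(m,(c[0]+ (0),c[1]+(30 if n=="w1" else 12)));print(lab,st,circ(p,pts,zz))
    m=(hsv[...,0]<15)&(hsv[...,1]>150)
    print("roll",hsv[uvr[1],uvr[0]])
    m2=np.zeros_like(m);w=28;sl=np.s_[uvr[1]-w:uvr[1]+w,uvr[0]-w:uvr[0]+w];m2[sl]=m[sl]
    pts,st=blob(m2,uvr);print(st,cv2.minEnclosingCircle(pts.astype(np.float32)),circ(p,pts,0.04))
E
```

```text
w1 hsv bowl [ 17  66 109]
bowl [ 247  274  124  105 7861] (array([0.5952, 0.233 , 0.0939]), np.float64(0.007431614564423328))
roll [ 13 166 106]
[140 287  40  32 696] ((159.5, 303.0), 19.602394104003906) (array([0.5502, 0.0224, 0.0264]), np.float64(0.0010830173752750696))
top0 hsv bowl [ 33  39 178]
bowl [ 210  196   56   53 1968] (array([0.5657, 0.2302, 0.0677]), np.float64(0.00046084472014743964))
plate [ 384  178   63   58 2893] (array([ 0.5483, -0.2113,  0.079 ]), np.float64(0.002675916368116226))
roll [ 15 155 160]
[313 208  22  21 285] ((323.5337219238281, 217.54493713378906), 10.567051887512207) (array([0.5478, 0.0224, 0.0263]), np.float64(0.000581935460599822))
scene0 hsv bowl [162  80  70]
bowl [ 247  273   57   69 2399] (array([0.5661, 0.2706, 0.0942]), np.float64(0.012932974990320676))
plate [ 253  173   53   34 1406] (array([ 0.549 , -0.2049,  0.0777]), np.float64(0.0008842862010593038))
roll [ 17 235 241]
[267 234  25  17 177] ((279.0112609863281, 238.53858947753906), 12.500170707702637) (array([0.5502, 0.0395, 0.0337]), np.float64(0.0036173743381624863))
```

```bash
echo '[1,0,-0.06,0,0,0,0,1,0,-0.06,0,0,0,0,1,0,-0.06,0,0,0,0,1,0,-0.06,0,0,0,0,1,0,-0.06,0,0,0,0]' > mv.in && python3 shift.py mv.in >/dev/null; echo '[1,0,-0.06,0,0,0,0,1,0,-0.06,0.02,0,0,0,1,0,-0.06,0.02,0,0,0,1,0,-0.06,0.02,0,0,0,1,0,0,0.0,0,0,0]' > mv.in && python3 shift.py mv.in
python3 look.py w2
```

```text
time: 2.65
tool_pos: [0.3991, -0.288, 0.249]
tool_rot: [-0.002, 0.002, 1.0, 0.002]
contact_force: [0.2, -0.2, -0.4]
gripper_width: 1.003
grasp_force: 0.0
2.65 [ 0.3991 -0.288   0.249 ] [-1.     0.005  0.004] [-0.78 -0.28  1.89 -0.    1.54 -2.34]
```

View pics/w2.png

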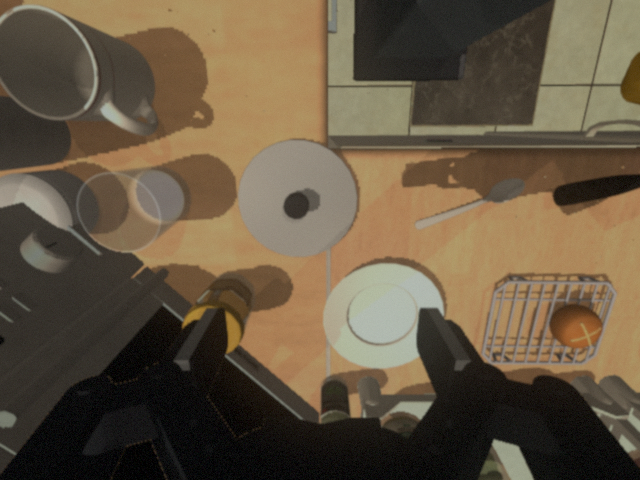

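Wrist view w2: the lid disc is centred near (298,197), its knob top is at about (296,205), the plate is at (383,315) and the rack roll is at (577,327). The lid is free of neighbours. Next I measure the lid, knob, plate and bowl.

```bash
python3 - <<'E'
from m import *
K={}
for n,uv,w in [("w2",(296,205),14),("top0",(470,256),9),("scene0",(328,162),9)]:
    im,p=load(n);g=im.max(2);m=np.zeros_like(g,bool);sl=np.s_[uv[1]-w:uv[1]+w,uv[0]-w:uv[0]+w];m[sl]=(g<60)[sl]
    print(n,g[uv[1],uv[0]],g[uv[1]-w,uv[0]-w]);pts,st=blob(m,uv);c,r=cv2.minEnclosingCircle(pts.astype(np.float32));K[n]=(p,c);print(st,c,r,circ(p,pts,.038))
print("knob tri",tri(K["w2"],K["top0"]),tri(*K.values()))
def disc(n,uv,w,h,z,cond):
    im,p=load(n);hsv=cv2.cvtColor(im,cv2.COLOR_BGR2HSV).astype(int);m=np.zeros(im.shape[:2],bool);sl=np.s_[uv[1]-w:uv[1]+h,uv[0]-w:uv[0]+w];m[sl]=cond(hsv)[sl]
    m=cv2.morphologyEx(m.astype(np.uint8),cv2.MORPH_OPEN,np.ones((5,5)))
    pts,st=blob(m,uv);print(n,st,circ(p,pts,z));return p,pts
gray=lambda h:(h[...,1]<70)&(h[...,2]>70)
a=disc("w2",(298,180),66,80,.008,gray)
b=disc("top0",(469,260),33,33,.008,gray)
d=disc("w2",(383,315),64,56,.017,lambda h:(h[...,1]<90)&(h[...,2]>110))
e=disc("w1",(309,317),56,44,.06,lambda h:(h[...,1]<80)&(h[...,2]>85))
im,p=load("w1");hsv=cv2.cvtColor(im,cv2.COLOR_BGR2HSV);print(hsv[317,255:275].tolist());print(hsv[270:286,309].tolist());print(hsv[350:366,309].tolist())
E
```

```text
w2 57 148
[285 193  23  25 402] (296.55712890625, 204.80357360839844) 12.295515060424805 (array([ 0.3948, -0.3144,  0.0128]), np.float64(0.0005928825601103907))
top0 34 148
[465 250  12  12 105] (470.9556884765625, 255.12025451660156) 5.957002639770508 (array([ 0.3939, -0.3135,  0.0142]), np.float64(0.0009782114002207048))
scene0 30 255
[323 158   9  11  73] (327.5, 163.0) 5.02503776550293 (array([ 0.3962, -0.2926,  0.021 ]), np.float64(0.00383779188506821))
knob tri (array([ 0.3951, -0.3146,  0.0341]), np.float64(0.00021316752066247676)) (array([ 0.3975, -0.3165,  0.0218]), np.float64(0.0016223524484201936))
w2 [  238   114   126   142 11466] (array([ 0.3964, -0.3152,  0.0692]), np.float64(0.010996997624684495))
top0 [ 442  231   56   54 2273] (array([ 0.3968, -0.317 ,  0.0691]), np.float64(0.00032796495988428407))
w2 [ 323  262  122  108 9449] (array([ 0.5487, -0.2094,  0.0786]), np.float64(0.0039916886618934794))
w1 [ 261  275   97   86 4928] (array([0.5648, 0.2317, 0.0672]), np.float64(0.0005423136099408635))
[[16, 122, 167], [15, 124, 168], [16, 117, 165], [16, 97, 160], [21, 67, 163], [21, 61, 162], [20, 66, 136], [19, 74, 100], [16, 73, 87], [18, 76, 84], [18, 70, 87], [18, 70, 84], [19, 71, 86], [20, 71, 83], [16, 74, 86], [17, 77, 86], [18, 75, 85], [17, 73, 87], [21, 70, 87], [18, 76, 90]]
[[15, 127, 116], [16, 127, 114], [15, 114, 107], [15, 94, 92], [20, 84, 82], [23, 60, 106], [34, 42, 150], [32, 41, 169], [29, 44, 170], [24, 50, 169], [24, 50, 169], [26, 44, 172], [30, 45, 171], [34, 42, 172], [36, 43, 176], [35, 43, 174]]
[[19, 61, 112], [20, 62, 111], [17, 66, 109], [18, 65, 102], [21, 66, 100], [17, 66, 96], [19, 66, 96], [19, 64, 99], [21, 59, 121], [28, 43, 149], [29, 41, 157], [25, 50, 133], [21, 66, 105], [20, 65, 90], [17, 61, 83], [20, 63, 81]]
```

Lid centre is (0.396,-0.315), with its flange radius of 69 mm matching. The knob sits at z≈0.034. The bowl is at (0.565,0.231), radius 67 mm matching in two views. I'll grasp the knob.

```bash
echo '[1,0.0035,-0.027,0.045,0,0,0,1,0,0,0.06,0,0,0,1,0,0,0.06,0,0,0,1,0,0,0.045,0,0,0,1,0,0,0,0,0,0]' > mv.in && python3 shift.py mv.in; echo '[1,0,0,0.02,0,0,0,1,0,0,0.003,0,0,0,1,0,0,0,0,0,0]' > mv.in && python3 shift.py mv.in
```

```text
time: 3.32
tool_pos: [0.3951, -0.3097, 0.0388]
tool_rot: [-0.003, -0.001, 1.0, 0.003]
contact_force: [0.5, 0.6, 1.4]
gripper_width: 1.005
grasp_force: 0.0
time: 3.7
tool_pos: [0.3979, -0.3142, 0.0212]
tool_rot: [0.001, -0.0, 1.0, -0.001]
contact_force: [-0.0, 0.3, -0.3]
gripper_width: 0.997
grasp_force: 0.0
```

```bash
echo '[1,0,0,0,0,0,0]' > mv.in && python3 shift.py mv.in | sed -n 2p;  echo '[1,0,0,0.004,0,0,0,0.2,0,0,0,0,0,0,0.1,0,0,0,0,0,0,0,0,0,0,0,0,0,0,0,0,0,0,0,0]' > mv.in && python3 shift.py mv.in; echo '[0,0,0,0,0,0,0,0,0,0,0,0,0,0]' > mv.in && python3 shift.py mv.in
```

```text
tool_pos: [0.3976, -0.3143, 0.0208]
time: 4.45
tool_pos: [0.3968, -0.314, 0.0154]
tool_rot: [0.0, -0.0, 1.0, -0.0]
contact_force: [-0.1, -1.5, 1.5]
gripper_width: 0.302
grasp_force: 59.5
time: 4.7
tool_pos: [0.3969, -0.314, 0.0155]
tool_rot: [0.0, -0.0, 1.0, -0.0]
contact_force: [0.1, 0.2, 4.0]
gripper_width: 0.304
grasp_force: 59.5
```

```bash
echo '[0,0,0,-0.02,0,0,0,0,0,0,-0.05,0,0,0,0,0,0,-0.06,0,0,0,0,0,0,-0.04,0,0,0,0,0,0,0,0,0,0]' > mv.in && python3 shift.py mv.in; python3 look.py w3
```

```text
time: 5.32
tool_pos: [0.398, -0.3149, 0.1885]
tool_rot: [0.002, -0.0, 1.0, -0.002]
contact_force: [0.4, -0.3, -1.9]
gripper_width: 0.304
grasp_force: 59.3
5.325 [ 0.398  -0.3149  0.1885] [-1.    -0.    -0.005] [-0.82 -0.21  1.93  0.    1.41 -2.39]
```

View pics/w3.png

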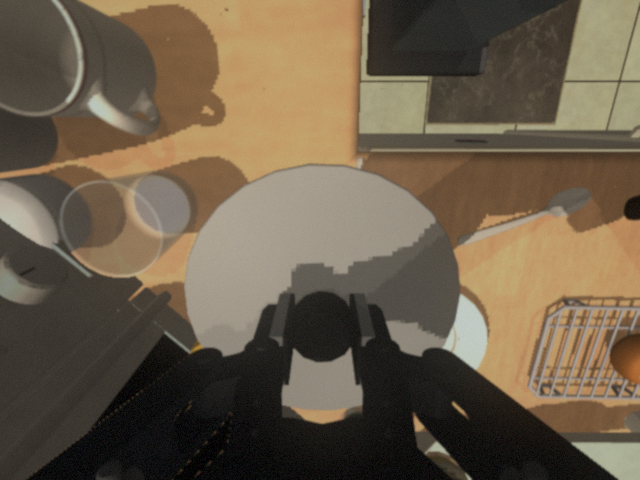

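Wrist view w3: the lid hangs level from the knob, with the knob at (323,325), the fingers on both sides and the flange centred near (322,287).

```bash
echo '[0,-0.008,0.025,0,0,0,0,0,-0.016,0.05,0,0,0,0,0,-0.016,0.055,0,0,0,0,0,-0.016,0.055,0,0,0,0,0,-0.016,0.055,0,0,0,0]' > mv.in && python3 shift.py mv.in>/dev/null; echo '[0,-0.016,0.055,0,0,0,0,0,-0.016,0.055,0,0,0,0,0,-0.016,0.055,0,0,0,0,0,-0.016,0.055,0,0,0,0,0,-0.016,0.045,0,0,0,0]' > mv.in && python3 shift.py mv.in>/dev/null;  echo '[0,-0.007,0.035,0,0,0,0,0,0,0,0,0,0,0,0,0,0,0,0,0,0]' > mv.in && python3 shift.py mv.in
python3 - <<'E'
from m import *
im,p=load("w3");hsv=cv2.cvtColor(im,cv2.COLOR_BGR2HSV).astype(int)
m=np.zeros(im.shape[:2],np.uint8);m[158:285,180:470]=((hsv[...,1]<60)&(hsv[...,2]>50))[158:285,180:470]
m=cv2.morphologyEx(m,cv2.MORPH_OPEN,np.ones((5,5)));pts,st=blob(m,(300,220));pts=pts[pts[:,1]<280]
print(st,circ(p,pts,.1885-.0155+.0075))
E
python3 look.py w4
```

```text
time: 7.0
tool_pos: [0.554, 0.2257, 0.182]
tool_rot: [-0.002, -0.0, 1.0, -0.001]
contact_force: [-0.0, 0.6, -1.8]
gripper_width: 0.305
grasp_force: 59.6
[  186   165   272   120 25744] (array([ 0.3982, -0.3146,  0.0689]), np.float64(0.00017791351099376903))
7.0 [0.554  0.2257 0.182 ] [-1.    -0.     0.005] [ 0.26  0.03  1.72 -0.    1.4  -1.31]
```

View pics/w4.png

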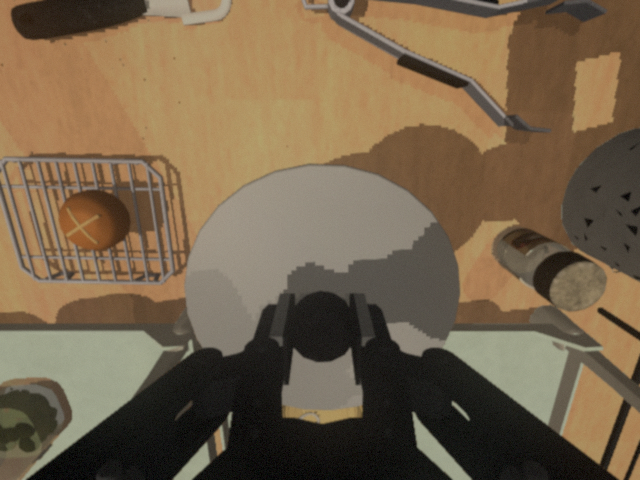

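Wrist view w4: the lid is still held the same way (knob at (322,325)) and is over the bowl, whose shadow shows behind it. The lid centre is within 0.5 mm of the TCP. I'll centre it and lower.

```bash
echo '[0,-0.011,0.005,0,0,0,0,0,0,0,0.05,0,0,0,0,0,0,0.045,0,0,0,0,0,0,0,0,0,0,0,0,0,0,0,0,0]' > mv.in && python3 shift.py mv.in; python3 - <<'E'
from h import *
for i in range(3): s=manip.state();print(np.round(s["tool_pos"],4))
E
```

```text
time: 7.68
tool_pos: [0.568, 0.2315, 0.092]
tool_rot: [0.001, 0.0, 1.0, 0.0]
contact_force: [1.2, 0.7, -1.0]
gripper_width: 0.306
grasp_force: 59.5
[0.568  0.2315 0.092 ]
[0.568  0.2315 0.092 ]
[0.568  0.2315 0.092 ]
```

```bash
echo '[0,0.0025,-0.0005,0.008,0,0,0,0,0,0,0,0,0,0]' > mv.in && python3 shift.py mv.in|sed -n '2p;4p';  echo '[0,0,0,0.004,0,0,0,0,0,0,0.003,0,0,0,0,0,0,0,0,0,0]' > mv.in && python3 shift.py mv.in|sed -n '2p;4p'; echo '[0,0,0,0.003,0,0,0,0,0,0,0.002,0,0,0,0,0,0,0,0,0,0]' > mv.in && python3 shift.py mv.in|sed -n '2p;4p'
```

```text
tool_pos: [0.5642, 0.231, 0.0829]
contact_force: [-0.1, 0.0, -2.4]
tool_pos: [0.5636, 0.2309, 0.0745]
contact_force: [0.1, -0.1, -3.0]
tool_pos: [0.5638, 0.2309, 0.0697]
contact_force: [-0.8, 0.2, -2.7]
```

```bash
echo '[0,0,0,0.0015,0,0,0,0,0,0,0,0,0,0]' > mv.in && python3 shift.py mv.in|sed -n '2p;4p';  echo '[0,0,0,0.001,0,0,0,0,0,0,0,0,0,0]' > mv.in && python3 shift.py mv.in|sed -n '2p;4p'
```

```text
tool_pos: [0.5642, 0.231, 0.0693]
contact_force: [-2.6, -0.8, 3.2]
tool_pos: [0.5646, 0.231, 0.0693]
contact_force: [-3.3, -1.5, 7.3]
```

```bash
echo '[0,0,0,0.001,0,0,0,0,0,0,0,0,0,0]' > mv.in && python3 shift.py mv.in|sed -n '2p;4p'
```

```text
tool_pos: [0.5649, 0.2311, 0.0693]
contact_force: [-4.7, -2.0, 11.2]
```

It plateaus at 0.0693 with upward force, so the lid is seated. I'll unload, open, rise and check.

```bash
echo '[0,0,0,-0.002,0,0,0,0.6,0,0,0,0,0,0,0.8,0,0,0,0,0,0,0.8,0,0,0,0,0,0,0.8,0,0,0,0,0,0]' > mv.in && python3 shift.py mv.in|sed -n '2p;4,5p'; echo '[0.8,0,0,-0.03,0,0,0,1,0,0,-0.06,0,0,0,1,0,0,-0.06,0,0,0,1,0.03,0,-0.04,0,0,0,1,0.06,0,0,0,0,0]' > mv.in && python3 shift.py mv.in|sed -n '2p;4,5p';python3 look.py w5; python3 - <<'E'
from m import *
for n in("scene","top"): cv2.imwrite(f"pics/{n}1.png",manip.grab_frame(n)[:,:,::-1])
a=cv2.imread("pics/w5.png");b=cv2.resize(cv2.imread("pics/scene1.png")[230:340,230:400],None,fx=3,fy=3)
c=np.zeros((480,800,3),np.uint8)
c[:300,:400]=cv2.resize(a,(400,300));c[:330,400:800]=b[:,:400];cv2.imwrite("pics/c1.png",c)
E
```

```text
tool_pos: [0.5639, 0.2309, 0.0683]
contact_force: [0.5, 0.4, 0.1]
gripper_width: 0.795
tool_pos: [0.4761, 0.2315, 0.2641]
contact_force: [-0.8, 0.6, 0.6]
gripper_width: 0.998
10.675 [0.4761 0.2315 0.2641] [-1.     0.001 -0.009] [ 0.31 -0.2   1.8   0.    1.53 -1.26]
```

View pics/c1.png

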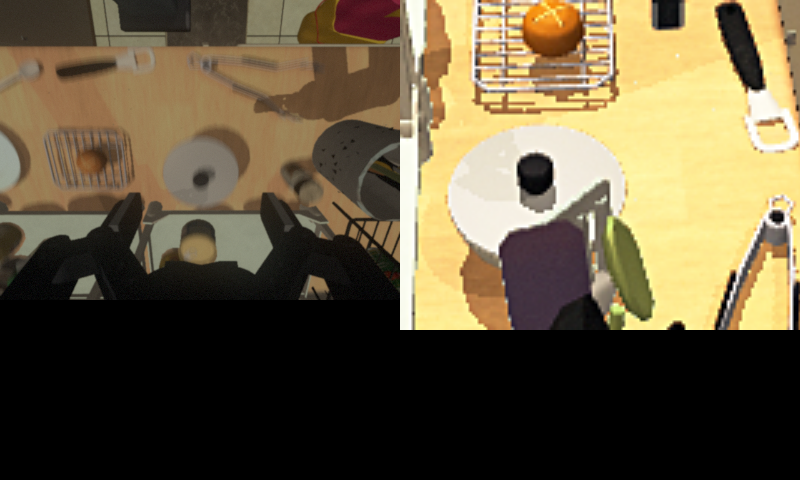

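Crop c1: the lid is on the bowl and looks level (left panel disc at (200,170), motion-blurred; right panel disc centred near (537,190)). I'll hold still and measure its level, plus the tongs.

```bash
echo '[1,0.03,0.02,-0.02,0,0,0,1,0.03,0.02,0,0,0,0,1,0,0,0,0,0,0,1,0,0,0,0,0,0]' > mv.in && python3 shift.py mv.in|sed -n '1,2p'; python3 look.py w6; python3 - <<'E'
from m import *
gray=lambda h:(h[...,1]<70)&(h[...,2]>70)
pt=manip.camera_params("top");pw=load("w6")[1]
K=[]
for n,p in(("w6",pw),("top1",pt)):
    im,_=load(n);u=proj(p,[.565,.231,.092]).round().astype(int);g=im.max(2);w=16 if n=="w6" else 9
    m=np.zeros(g.shape,bool);sl=np.s_[u[1]-w:u[1]+w,u[0]-w:u[0]+w];m[sl]=(g<65)[sl]
    pts,st=blob(m,u);c,r=cv2.minEnclosingCircle(pts.astype(np.float32));K.append((p,c));print(n,"knob",u,st,c,r)
    u=proj(p,[.565,.231,.062]).round().astype(int);w=75 if n=="w6" else 36
    hsv=cv2.cvtColor(im,cv2.COLOR_BGR2HSV).astype(int);m=np.zeros(g.shape,np.uint8);sl=np.s_[u[1]-w:u[1]+w,u[0]-w:u[0]+w];m[sl]=gray(hsv)[sl]
    m=cv2.morphologyEx(m,cv2.MORPH_OPEN,np.ones((5,5)));pts,st=blob(m,u+[0,-10])
    if n=="w6": pts=pts[pts[:,1]<u[1]+8]
    print(st,circ(p,pts,.061))
print("knob",tri(*K))
# tongs: dark grips
im,p=load("w6");hsv=cv2.cvtColor(im,cv2.COLOR_BGR2HSV)
cv2.imwrite("pics/t6.png",cv2.resize(im[60:300,290:610],(800,600)))
print([proj(p,[*x,.02]).round() for x in((.373,.226),(.464,.417),(.381,.4435))])
E
```

```text
time: 11.32
tool_pos: [0.4148, 0.2708, 0.2783]
11.325 [0.4148 0.2708 0.2783] [-1. -0. -0.] [ 0.43 -0.29  1.85 -0.    1.58 -1.14]
w6 knob [287 340] [277 324  24  24 461] (288.5, 334.5) 12.90358829498291
[  215   274   150   126 11449] (array([0.5646, 0.2316, 0.0684]), np.float64(0.0002912490751681512))
top1 knob [235 217] [226 208  18  17 205] (233.5, 216.0) 10.965956687927246Traceback (most recent call last):
  File "<stdin>", line 11, in <module>
  File "m.py", line 12, in blob
    ys,xs=np.nonzero(l);k=np.argmin((xs-uv[0])**2+(ys-uv[1])**2);k=l[ys[k],xs[k]]
                          ~~~~~~~~~^^^^^^^^^^^^^^^^^^^^^^^^^^^^^
    return _wrapfunc(a, 'argmin', axis=axis, out=out, **kwds)
    return bound(*args, **kwds)
ValueError: attempt to get argmin of an empty sequence
```

```bash
python3 - <<'E'
from m import *
im,p=load("w6")
for z in(.083,.088,.092): print("knob",plane(p,(288.5,334.5),z))
s,pS=None,manip.camera_params("scene")
im1=cv2.imread("pics/scene1.png");g=im1.max(2);u=proj(pS,[.565,.231,.083]).round().astype(int);m=np.zeros(g.shape,bool);m[u[1]-10:u[1]+10,u[0]-10:u[0]+10]=(g<65)[u[1]-10:u[1]+10,u[0]-10:u[0]+10]
pts,st=blob(m,u);c,_=cv2.minEnclosingCircle(pts.astype(np.float32));print("scene knob",u,st,c,tri((p,(288.5,334.5)),(pS,c)))
cv2.imwrite("pics/t6.png",cv2.resize(im[60:300,290:610],(800,600)))
print([proj(p,[*x,.02]).round() for x in((.373,.226),(.464,.417),(.381,.4435))])
E
```

```text
knob [0.5642 0.2316 0.083 ]
knob [0.5608 0.2322 0.088 ]
knob [0.558  0.2327 0.092 ]
scene knob [275 286] [269 281  12  14 132] (274.7753601074219, 287.68841552734375) (array([0.5661, 0.2319, 0.0785]), np.float64(0.001293590261256359))
[array([284., 164.]), array([438., 237.]), array([468., 171.])]
```

View pics/t6.png

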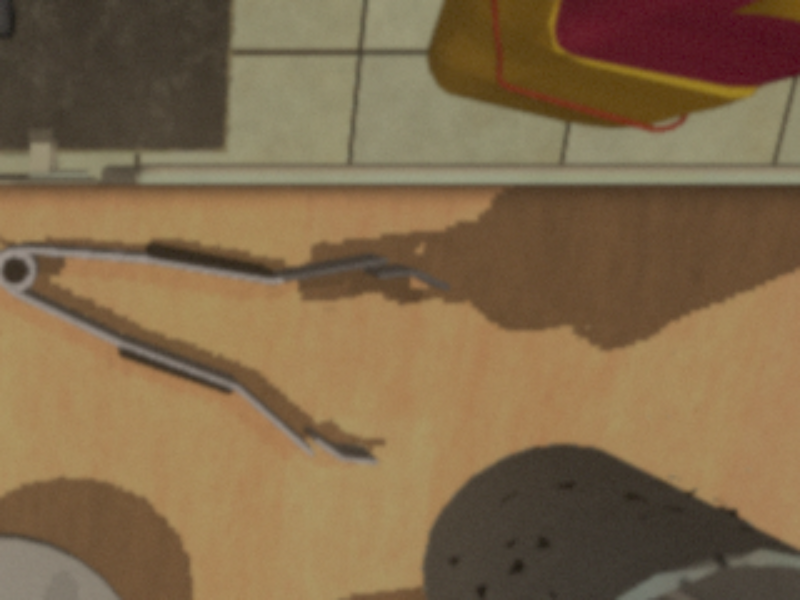

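Crop t6 (2.5x, offset 290,60): the pivot is at (14,268). Grip A spans (150,248) to (275,270), grip B spans (120,350) to (232,388), and the tip ends are at (447,288) and (378,461). The lid knob triangulates concentric with the lid, so the lid is level.

```bash
python3 - <<'E'
from m import *
im,p=load("w6");T=manip.camera_params("top")
f=lambda c:(c[0]/2.5+290-.3,c[1]/2.5+60-.3)
q={"piv":((14,268),(251,302)),"tipA":((447,288),(162,316)),"tipB":((378,461),(167,277))}
for k,(a,b) in q.items(): print(k,plane(p,f(a),.024),"top",plane(T,b,.024),"tri",tri((p,f(a)),(T,b)))
P,A,B=[plane(p,f(q[k][0]),.024)[:2] for k in q]
print("lens",np.linalg.norm(A-P),np.linalg.norm(B-P),"sep",np.linalg.norm(A-B))
for e in ((150,248),(275,270),(120,350),(232,388)): 
    X=plane(p,f(e),.023)[:2]; print(e,X,np.linalg.norm(X-P))
u=(A-P)/np.linalg.norm(A-P)+(B-P)/np.linalg.norm(B-P);u/=np.linalg.norm(u);n=np.array([-u[1],u[0]])
print("dir",u,np.degrees(np.arctan2(u[1],u[0])),"grip",P+.09*u,"tips",P+.185*u)
for e in ((150,248),(275,270),(120,350),(232,388)): print(((plane(p,f(e),.023)[:2]-P)@u,(plane(p,f(e),.023)[:2]-P)@n))
# rack, opener
for nm,uv,z in (("opener handle near ends",(240,0),0),):pass
im0=cv2.imread("pics/top0.png");
for e in ((286,300),(353,280),(300,305),(350,290)): print("opener",plane(T,e,.015))
for e in ((298,197),(363,192),(301,246),(365,241)): print("rack",plane(T,e,.02))
E
```

```text
piv [0.3761 0.2399 0.024 ] top [0.3721 0.2272 0.024 ] tri (array([ 0.3849,  0.2339, -0.0383]), np.float64(0.001727273978540632))
tipA [0.3852 0.4429 0.024 ] top [0.374 0.439 0.024] tri (array([0.3815, 0.4442, 0.014 ]), np.float64(0.005626913860753602))
tipB [0.4715 0.4206 0.024 ] top [0.4669 0.4192 0.024 ] tri (array([0.4634, 0.4145, 0.0417]), np.float64(0.0017787777654306928))
lens 0.20326156021928132 0.20436777701910033 sep 0.08909165780239262
(150, 248) [0.3671 0.3031] 0.06388499233629477
(275, 270) [0.3771 0.3618] 0.1219573613071262
(120, 350) [0.4151 0.29  ] 0.06347936541997357
(232, 388) [0.434  0.3451] 0.12009478713510664
dir [0.2618 0.9651] 74.82270577638104 grip [0.3997 0.3267] tips [0.4246 0.4184]
(np.float64(0.05866302547411227), np.float64(0.025297068763635362))
(np.float64(0.11794413713448325), np.float64(0.031028672104992328))
(np.float64(0.0585601585908597), np.float64(-0.02450178891297318))
(np.float64(0.11672781707302393), np.float64(-0.028237822479667843))
opener [0.3649 0.1446 0.015 ]
opener [ 0.3864 -0.0229  0.015 ]
opener [0.3472 0.1133 0.015 ]
opener [ 0.3633 -0.0113  0.015 ]
rack [0.6208 0.0758 0.02  ]
rack [ 0.6066 -0.0887  0.02  ]
rack [0.4913 0.0883 0.02  ]
rack [ 0.4776 -0.0695  0.02  ]
```

```bash
echo '[1,0.015,0.056,0,0,0,0,1,0,0,0,0,0,-0.187,1,0,0,0,0,0,-0.187,1,0,0,0,0,0,-0.187,1,0,0,0,0,0,-0.187]' > mv.in && python3 shift.py mv.in >/dev/null; echo '[1,0,0,0.04,0,0,-0.187,1,0,0,0.05,0,0,-0.187,1,0,0,0.035,0,0,-0.187,1,0,0,0,0,0,0,1,0,0,0,0,0,0]' > mv.in && python3 shift.py mv.in; python3 look.py w7
```

```text
time: 12.62
tool_pos: [0.4003, 0.3272, 0.155]
tool_rot: [0.001, -0.608, 0.794, -0.0]
contact_force: [0.4, 0.7, 0.6]
gripper_width: 1.002
grasp_force: 0.0
12.625 [0.4003 0.3272 0.155 ] [-0.262 -0.965 -0.001] [ 0.54 -0.15  1.94 -0.    1.35 -2.34]
```

View pics/w7.png

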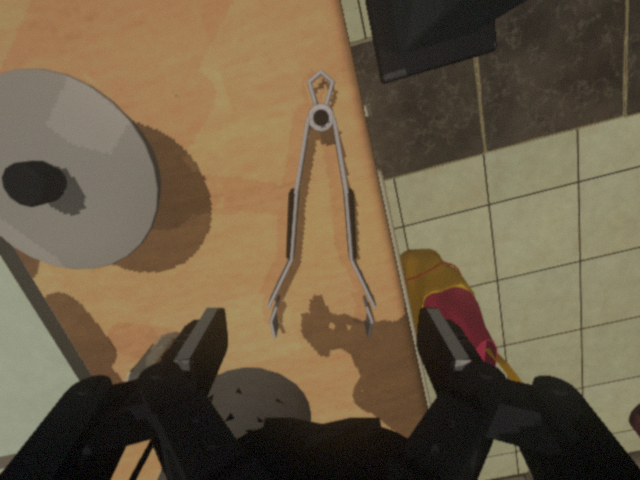

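Wrist view w7: the tongs run straight down the picture, with the pivot at (320,117), grips at (292,225) and (352,222), and tip ends at (276,335) and (370,333). The finger line is centred at u≈322. I'll triangulate with w6.

```bash
python3 - <<'E'
from m import *
p6=load("w6")[1];im,p7=load("w7");f=lambda c:(c[0]/2.5+290-.3,c[1]/2.5+60-.3)
q={"piv":((14,268),(320,117)),"tipA":((447,288),(370,333)),"tipB":((378,461),(276,335)),"gA0":((150,248),(352,190)),"gA1":((275,270),(354,257)),"gB0":((120,350),(292,190)),"gB1":((232,388),(290,258))}
for k,(a,b) in q.items(): print(k,plane(p7,b,.024)[:2],"tri",tri((p6,f(a)),(p7,b)))
P,A,B=[plane(p7,q[k][1],.024)[:2] for k in("piv","tipA","tipB")]
u=(A-P)/np.linalg.norm(A-P)+(B-P)/np.linalg.norm(B-P);u/=np.linalg.norm(u)
s=manip.state();print("dir",np.degrees(np.arctan2(u[1],u[0])),np.linalg.norm(A-P),np.linalg.norm(B-P),np.linalg.norm(A-B))
g=P+.09*u;print("grip",g,"shift",shift_to([*g,.02],s))
g=im[225,280:365].max(1);print(g.tolist())
E
```

```text
piv [0.3777 0.2401] tri (array([0.3775, 0.2395, 0.0144]), np.float64(0.0004449675284205553))
tipA [0.3825 0.4395] tri (array([0.3842, 0.4441, 0.019 ]), np.float64(0.00185522282833456))
tipB [0.4699 0.4182] tri (array([0.4735, 0.4235, 0.016 ]), np.float64(0.0007936690961276233))
gA0 [0.3671 0.3013] tri (array([0.3672, 0.3031, 0.0171]), np.float64(0.0006075307102595675))
gA1 [0.3792 0.3594] tri (array([0.3789, 0.365 , 0.01  ]), np.float64(0.00037566274408041596))
gB0 [0.4147 0.2884] tri (array([0.4162, 0.29  , 0.0157]), np.float64(0.0005284745862191683))
gB1 [0.4338 0.3456] tri (array([0.433 , 0.3444, 0.0271]), np.float64(0.0001484936361281135))
dir 75.61328584581626 0.19945381660360345 0.20060135071233484 0.09001454515310105
grip [0.4    0.3273] shift [0.0006 0.0008 0.1358]
[165, 167, 161, 164, 164, 159, 146, 105, 68, 63, 55, 76, 112, 137, 131, 104, 89, 101, 111, 113, 113, 116, 119, 126, 144, 158, 166, 166, 166, 165, 165, 165, 165, 166, 165, 163, 163, 168, 168, 167, 164, 165, 164, 169, 165, 163, 165, 165, 163, 167, 166, 164, 165, 165, 166, 166, 166, 163, 166, 166, 167, 165, 164, 164, 159, 137, 114, 125, 138, 128, 92, 64, 57, 56, 61, 81, 109, 135, 147, 158, 165, 165, 165, 164, 165]
```

Tongs grip point is (0.400,0.327), heading about 75°, and the heights agree with lying flat. I'll descend with the fingers straddling the grips.

```bash
echo '[1,0.0006,0.0008,0.05,0,0,0,1,0,0,0.05,0,0,0,1,0,0,0.03,0,0,0,1,0,0,0.01,0,0,0,1,0,0,0,0,0,0]' > mv.in && python3 shift.py mv.in|sed -n '2p;4p'; echo '[1,0,0,0.008,0,0,0,1,0,0,0.0,0,0,0,1,0,0,0,0,0,0]' > mv.in && python3 shift.py mv.in|sed -n '2p;4p'
```

```text
tool_pos: [0.3991, 0.3272, 0.0148]
contact_force: [-0.3, -0.1, -0.5]
tool_pos: [0.3984, 0.3268, 0.0061]
contact_force: [-0.4, -0.0, 0.7]
```

```bash
echo '[1,0,-0.0012,0.005,0,0,0,0.8,0,0,0,0,0,0,0.7,0,0,0,0,0,0,0.66,0,0,0,0,0,0,0.66,0,0,0,0,0,0]' > mv.in && python3 shift.py mv.in; echo '[0.62,0,0,0,0,0,0,0.62,0,0,0,0,0,0,0.62,0,0,0,0,0,0]' > mv.in && python3 shift.py mv.in
```

```text
time: 14.3
tool_pos: [0.3998, 0.3266, 0.0012]
tool_rot: [0.001, -0.609, 0.793, -0.0]
contact_force: [-0.2, 0.0, 3.3]
gripper_width: 0.661
grasp_force: 7.1
time: 14.68
tool_pos: [0.4001, 0.327, 0.0019]
tool_rot: [0.001, -0.609, 0.793, 0.0]
contact_force: [-1.4, 0.1, 7.2]
gripper_width: 0.624
grasp_force: 10.1
```

```bash
echo '[0.62,0,0,-0.01,0,0,0,0.62,0,0,-0.03,0,0,0,0.62,0,0,-0.05,0,0,0,0.62,0,0,-0.05,0,0,0,0.62,0,0,0,0,0,0]' > mv.in && python3 shift.py mv.in; echo '[0.62,0,0,0,0,0,0.1,0.62,0,0,0,0,0,0.155,0.62,0,0,0,0,0,0.155,0.62,0,0,0,0,0,0.155,0.62,0,0,0,0,0,0.155]' > mv.in && python3 shift.py mv.in; echo '[0.62,0,0,0,0,0,0.1,0.62,0,0,0,0,0,0]' > mv.in && python3 shift.py mv.in|sed -n '1,5p'
python3 look.py w8;  python3 - <<'E'
from m import *
cv2.imwrite("pics/top2.png",manip.grab_frame("top")[:,:,::-1])
E
```

```text
time: 15.3
tool_pos: [0.4017, 0.3278, 0.1458]
tool_rot: [0.005, -0.609, 0.793, -0.001]
contact_force: [-0.2, 0.1, -2.0]
gripper_width: 0.622
grasp_force: 7.3
time: 15.92
tool_pos: [0.3979, 0.3254, 0.1383]
tool_rot: [-0.002, -0.288, 0.958, -0.0]
contact_force: [-0.1, 0.1, -0.8]
gripper_width: 0.622
grasp_force: 7.3
time: 16.18
tool_pos: [0.3981, 0.3256, 0.1386]
tool_rot: [-0.002, -0.243, 0.97, -0.001]
contact_force: [-0.1, 0.8, -1.6]
gripper_width: 0.621
16.175 [0.3981 0.3256 0.1386] [-0.882 -0.471  0.003] [ 0.54 -0.14  1.96 -0.    1.33 -1.52]
```

View pics/w8.png

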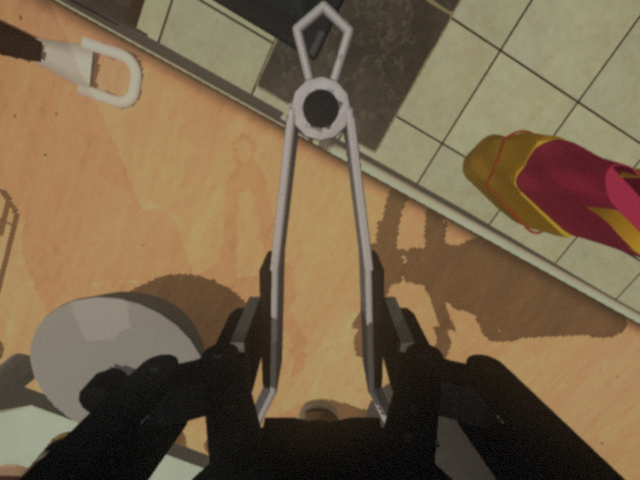

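Wrist view w8: the tongs hang straight between the fingers, with the pivot at (321,108) and the arms symmetric; the tips are hidden behind the gripper. Next I refine the roll and plate positions and check the tongs pose in hand.

```bash
python3 - <<'E'
from m import *
import pickle
s8,p8=pickle.load(open("w8.pkl","rb"));Rt=rot(s8["tool_rot"])
for z in(-.0175,-.0225,-.0275): print("pivot exp px",z,proj(p8,s8["tool_pos"]+Rt@[.09,0,z]))
C=[]
for n,uv,w in(("w1",(160,302),30),("w2",(577,327),40),("w4",(94,221),48)):
    im,p=load(n);hsv=cv2.cvtColor(im,cv2.COLOR_BGR2HSV);m=np.zeros(im.shape[:2],np.uint8);sl=np.s_[uv[1]-w:uv[1]+w,uv[0]-w:uv[0]+w]
    print(hsv[uv[1],uv[0]-8]);m[sl]=((hsv[...,0]<16)&(hsv[...,1]>145))[sl];m=cv2.morphologyEx(m,cv2.MORPH_OPEN,np.ones((5,5)));pts,st=blob(m,uv)
    c,r=cv2.minEnclosingCircle(pts.astype(np.float32));C.append((p,c));print(n,st,c,r,circ(p,pts,.036),circ(p,pts,.041))
print("roll",tri(C[0],C[1]),tri(*C))
E
```

```text
pivot exp px -0.0175 [319.9353 108.8087]
pivot exp px -0.0225 [319.8382 108.1197]
pivot exp px -0.0275 [319.7325 107.3701]
[ 13 165 145]
w1 [140 288  35  31 697] (158.5, 302.5) 19.144289016723633 (array([0.5529, 0.0186, 0.0257]), np.float64(0.0009384379298536487)) (array([0.55  , 0.0214, 0.0254]), np.float64(0.0009268045259790585))
[ 13 172 157]
w2 [ 551  306   50   42 1353] (575.5, 326.5) 25.1098575592041 (array([0.5497, 0.0246, 0.0296]), np.float64(0.002936629579082176)) (array([0.5464, 0.0202, 0.0292]), np.float64(0.002895178480907446))
[ 17 135 164]
w4 [  59  194   62   56 2268] (90.79254150390625, 222.7812042236328) 33.90530014038086 (array([0.5518, 0.0167, 0.0267]), np.float64(0.000956998694414578)) (array([0.5504, 0.0203, 0.0263]), np.float64(0.0009400658803961579))
roll (array([0.548 , 0.0222, 0.0397]), np.float64(0.00085008104230132)) (array([0.5488, 0.0219, 0.04  ]), np.float64(0.0016865460841351144))
```

```bash
echo '[0.62,0.0125,-0.04,0,0,0,0,0.62,0.018,-0.058,0,0,0,0,0.62,0.018,-0.058,0,0,0,0,0.62,0.018,-0.058,0,0,0,0,0.62,0.018,-0.058,0,0,0,0]' > mv.in && python3 shift.py mv.in>/dev/null; echo '[0.62,0.012,-0.04,0,0,0,0,0.62,0.0085,-0.027,0,0,0,0,0.62,0,0,0,0,0,0,0.62,0,0,0,0,0,0]' > mv.in && python3 shift.py mv.in; python3 look.py w9; python3 - <<'E'
from m import *
print(shift_to([.4652,-.0229,.027]))
for n in("scene","top"): cv2.imwrite(f"pics/{n}3.png",manip.grab_frame(n)[:,:,::-1])
S=manip.camera_params("scene");T=manip.camera_params("top")
print(proj(S,[.549,.022,.04]),proj(T,[.549,.022,.04]))
a=cv2.imread("pics/scene3.png")[180:300,240:400];b=cv2.imread("pics/top3.png")[160:280,260:420]
cv2.imwrite("pics/c3.png",np.hstack([cv2.resize(a,(400,300)),cv2.resize(b,(400,300))]))
E
```

```text
time: 17.4
tool_pos: [0.4654, -0.0218, 0.1401]
tool_rot: [-0.0, -0.242, 0.97, 0.0]
contact_force: [0.3, 0.5, -0.9]
gripper_width: 0.624
grasp_force: 7.3
17.4 [ 0.4654 -0.0218  0.1401] [-0.882 -0.47   0.   ] [-0.21 -0.27  2.06  0.    1.35 -2.27]
[ 0.0008 -0.0012  0.1132]
[280.3396 236.5395] [323.6157 217.2693]
```

View pics/c3.png

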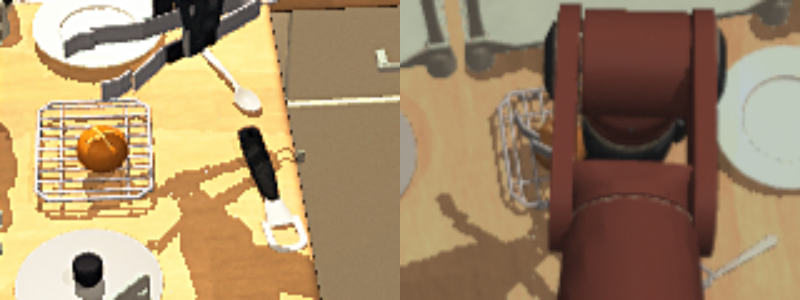

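Crop c3: in the scene panel the open tong ends are at about (65,45) and (105,95), hovering on either side of the line to the roll at (103,148). In the top panel the arm hides most of it. That is my 11th picture, one over the limit of ten, so from here I check by numbers only.

```bash
python3 - <<'E'
from m import *
S=manip.camera_params("scene");f=lambda c:(c[0]*.4+240,c[1]*.4+180)
a,b=[plane(S,f(c),.15) for c in((65,45),(105,95))]
print(a,b,(a+b)/2,np.linalg.norm(a-b)); u=np.array([.882,.47]);print("expected end mid",np.array([.4654,-.0218])+.113*u)
print("spoon ",[plane(manip.camera_params("top"),c,.01) for c in((370,280),(410,257))])
E
```

```text
[ 0.5791 -0.005   0.15  ] [0.541  0.0738 0.15  ] [0.56   0.0344 0.15  ] 0.0875424107546933
expected end mid [0.5651 0.0313]
spoon  [array([ 0.3807, -0.0641,  0.01  ]), array([ 0.4214, -0.1723,  0.01  ])]
```

```bash
echo '[0.62,0.0008,-0.0012,0.03,0,0,0,0.62,0,0,0.03,0,0,0,0.62,0,0,0,0,0,0]' > mv.in && python3 shift.py mv.in|sed -n '2p;4p'
```

```text
tool_pos: [0.4633, -0.0225, 0.0779]
contact_force: [-0.6, 0.0, -1.0]
```

```bash
python3 - <<'E'
from m import *
s=manip.state();S=manip.camera_params("scene");im=manip.grab_frame("scene")[:,:,::-1];cv2.imwrite("pics/scene4.png",im)
hsv=cv2.cvtColor(np.ascontiguousarray(im),cv2.COLOR_BGR2HSV);g=np.array(s["tool_pos"]);Rt=rot(s["tool_rot"]);u=-Rt[:,0];n=np.array([-u[1],u[0],0])
print(g,s["gripper_width"]);zt=g[2]-.0015+.022
base=cv2.imread("pics/scene1.png")
for d in(.085,.095,.105,.111,.116,.122):
    row=""
    for o in np.arange(.066,-.067,-.003):
        c=proj(S,[*(g+u*d+n*o)[:2],zt]);x,y=np.round(c).astype(int);df=np.abs(im[y,x].astype(int)-base[y,x]).max()
        row+=("#" if hsv[y,x,1]<70 else "+") if df>40 else ("." if abs(o)>.0016 else "|")
    print(d,row)
c=[proj(S,[.549,.022,.04])]
E
```

```text
[ 0.4633 -0.0225  0.0779] 0.6221191434467797
0.085 ####+####.............|...+########+.........
0.095 ..#####....++.........|..+#########..........
0.105 .########....+........|....#########.........
0.111 ++#######++...........|...++#######..........
0.116 .#####.....++.........|...######.............
0.122 .#....................|....#.................
```

```bash
python3 - <<'E'
from m import *
im=cv2.imread("pics/scene4.png");S=manip.camera_params("scene");hsv=cv2.cvtColor(im,cv2.COLOR_BGR2HSV).astype(int)
for y in range(224,254,2): print(y," ".join(f"{h}/{s}" for h,s in hsv[y,264:298:3,:2]))
for t in(170,200):
    m=np.zeros(im.shape[:2],np.uint8);m[222:256,262:300]=((hsv[...,1]>t)&(hsv[...,0]<19))[222:256,262:300]
    m=cv2.morphologyEx(m,cv2.MORPH_CLOSE,np.ones((3,3)));m=cv2.morphologyEx(m,cv2.MORPH_OPEN,np.ones((5,5)));pts,st=blob(m,(280,238));print(t,st,circ(S,pts,.036),circ(S,pts,.041))
E
```

```text
224 13/7 23/130 21/130 21/132 22/130 22/131 24/121 24/118 25/116 25/131 24/125 25/127
226 20/12 30/8 28/38 30/3 16/26 134/16 174/22 1/37 2/30 12/99 9/57 14/17
228 0/0 23/129 12/181 13/178 24/121 25/116 25/118 23/123 27/120 0/0 14/128 18/16
230 0/0 8/45 13/68 14/69 9/77 9/211 11/235 176/17 0/0 176/22 0/19 0/19
232 0/0 26/111 23/126 14/172 18/241 30/123 16/147 23/21 9/19 9/19 13/129 0/13
234 0/0 13/130 6/28 17/242 19/231 27/130 13/199 12/26 3/26 150/3 10/64 9/80
236 0/0 29/98 30/82 17/230 19/183 20/209 22/138 0/13 125/16 13/142 28/110 25/118
238 0/0 15/174 14/143 17/232 17/227 17/224 16/235 13/164 13/227 3/13 123/35 10/78
240 108/13 28/108 16/173 14/232 17/219 15/225 15/231 13/226 12/219 12/183 25/121 26/119
242 0/0 14/197 14/168 13/229 13/222 14/219 13/221 13/219 14/229 10/29 118/14 138/17
244 109/52 15/117 15/134 12/231 13/218 13/225 13/216 13/216 13/234 12/113 28/106 23/129
246 15/8 13/184 13/196 15/185 14/224 13/218 13/218 12/209 8/89 14/45 0/0 0/0
248 139/17 14/115 12/113 16/139 15/170 12/236 13/255 13/185 15/153 14/110 15/165 14/175
250 30/8 25/123 23/136 25/123 14/160 15/169 15/169 15/171 15/178 15/96 14/117 8/25
252 150/7 136/29 9/70 4/41 13/94 12/92 14/132 13/120 14/145 11/32 30/94 22/126
170 [271 232  20  19 248] (array([0.5535, 0.034 , 0.0329]), np.float64(0.0038339073495723165)) (array([0.5533, 0.0392, 0.0327]), np.float64(0.0038141912440133228))
200 [271 236  20  13 197] (array([0.5489, 0.0351, 0.0255]), np.float64(0.002273664990529788)) (array([0.5487, 0.0403, 0.0254]), np.float64(0.002262016178046129))
```

The tong ends straddle the midline symmetrically about 3 mm left, and the roll in the same camera is shifted by the same amount, so they are aligned. I'll open slightly and descend.

```bash
echo '[0.65,-0.0015,0,0,0,0,0,0.65,0,0,0.02,0,0,0,0.65,0,0,0.02,0,0,0,0.65,0,0,0.008,0,0,0,0.65,0,0,0,0,0,0]' > mv.in && python3 shift.py mv.in; echo '[0.65,0,0,0.002,0,0,0,0.65,0,0,0,0,0,0]' > mv.in && python3 shift.py mv.in|sed -n '2p;4p'
```

```text
time: 18.6
tool_pos: [0.4674, -0.0231, 0.033]
tool_rot: [0.0, -0.242, 0.97, -0.0]
contact_force: [0.5, -0.2, -0.4]
gripper_width: 0.65
grasp_force: 6.7
tool_pos: [0.4676, -0.0232, 0.0312]
contact_force: [-1.2, 0.2, -1.2]
```

```bash
echo '[0.65,0.001,0,0.004,0,0,0,0.65,0,0,0,0,0,0]' > mv.in && python3 shift.py mv.in|sed -n '2p;4p'; echo '[0.58,0,0,0,0,0,0,0.54,0,0,0,0,0,0,0.5,0,0,0,0,0,0,0.5,0,0,0,0,0,0]' > mv.in && python3 shift.py mv.in|sed -n '2p;4,6p';echo '[0.47,0,0,0,0,0,0,0.46,0,0,0,0,0,0,0.46,0,0,0,0,0,0]' > mv.in && python3 shift.py mv.in|sed -n '2p;4,6p'
```

```text
tool_pos: [0.4657, -0.0235, 0.0262]
contact_force: [0.0, -0.5, -1.7]
tool_pos: [0.4661, -0.0235, 0.0265]
contact_force: [-0.2, 0.2, -1.7]
gripper_width: 0.504
grasp_force: 12.0
tool_pos: [0.4661, -0.0236, 0.0266]
contact_force: [0.4, 0.0, -0.6]
gripper_width: 0.47
grasp_force: 38.6
```

```bash
echo '[0.46,0,0,-0.006,0,0,0,0.46,0,0,-0.02,0,0,0,0.46,0,0,-0.03,0,0,0,0.46,0,0,-0.034,0,0,0,0.46,0,0,0,0,0,0]' > mv.in && python3 shift.py mv.in|sed -n '2p;4,6p'; python3 - <<'E'
from m import *
s=manip.state();S=manip.camera_params("scene");im=np.ascontiguousarray(manip.grab_frame("scene")[:,:,::-1]);cv2.imwrite("pics/scene5.png",im)
hsv=cv2.cvtColor(im,cv2.COLOR_BGR2HSV).astype(int);g=np.array(s["tool_pos"]);u=-rot(s["tool_rot"])[:,0]
m=((hsv[...,1]>190)&(hsv[...,0]<19)&(hsv[...,2]>80)).astype(np.uint8)
for nm,X in(("rack",[.549,.0218,.0385]),("held",[*(g+.095*u)[:2],g[2]+.012])):
    c=proj(S,X).round().astype(int);w=14;sub=m[c[1]-w:c[1]+w,c[0]-w:c[0]+w];ys,xs=np.nonzero(sub);print(nm,c,sub.sum(),xs.mean()+c[0]-w if len(xs) else 0,ys.mean()+c[1]-w if len(xs) else 0)
E
```

```text
tool_pos: [0.4685, -0.0241, 0.1201]
contact_force: [0.7, -0.3, -2.3]
gripper_width: 0.47
grasp_force: 38.7
rack [280 237] 28 281.2857142857143 238.71428571428572
held [277 210] 215 276.25581395348837 210.82790697674417
```

The roll is held: 215 roll-coloured pixels sit at the predicted raised spot, with only leftovers at the rack. The scene reads a grip of 38.7 N and a steady width. I'll move over the plate.

```bash
echo '[0.46,0.01,-0.018,0,0,0,0,0.46,0.02,-0.037,0,0,0,0,0.46,0.024,-0.045,0,0,0,0,0.46,0.024,-0.045,0,0,0,0,0.46,0.02,-0.037,0,0,0,0]' > mv.in && python3 shift.py mv.in>/dev/null; echo '[0.46,0.011,-0.02,0,0,0,0,0.46,0,0,0,0,0,0,0.46,0,0,0,0,0,0]' > mv.in && python3 shift.py mv.in; python3 look.py w10; python3 - <<'E'
from m import *
print(shift_to([.4647,-.2552,.1165]))
s=manip.state();g=np.array(s["tool_pos"]);u=-rot(s["tool_rot"])[:,0]
for n in("scene","top"):
    S=manip.camera_params(n);im=np.ascontiguousarray(manip.grab_frame(n)[:,:,::-1]);cv2.imwrite(f"pics/{n}6.png",im)
    hsv=cv2.cvtColor(im,cv2.COLOR_BGR2HSV).astype(int);m=((hsv[...,1]>145)&(hsv[...,0]<19)&(hsv[...,2]>60)).astype(np.uint8)
    X=[*(g+.095*u)[:2],g[2]+.012];c=proj(S,X);ci=c.round().astype(int);w=15;sub=m[ci[1]-w:ci[1]+w,ci[0]-w:ci[0]+w];ys,xs=np.nonzero(sub)
    print(n,X,c,sub.sum(),[plane(S,(xs.mean()+ci[0]-w,ys.mean()+ci[1]-w),X[2]) if len(xs) else 0])
    h=(hsv[...,1]<60)&(hsv[...,2]>110);c=proj(S,[.5485,-.2105,.017]).round().astype(int);w=45;mm=np.zeros(h.shape,np.uint8);mm[c[1]-w:c[1]+w,c[0]-w:c[0]+w]=h[c[1]-w:c[1]+w,c[0]-w:c[0]+w]
im,p=load("w2");hsv=cv2.cvtColor(im,cv2.COLOR_BGR2HSV).astype(int)
for sat in (50,65,80):
  m=np.zeros(im.shape[:2],np.uint8);m[256:345,318:450]=((hsv[...,1]<sat)&(hsv[...,2]>110))[256:345,318:450];m=cv2.morphologyEx(m,cv2.MORPH_OPEN,np.ones((5,5)));pts,st=blob(m,(383,300));pts=pts[pts[:,1]<338];print("plate w2",st,circ(p,pts,.017))
im,p=load("top0");hsv=cv2.cvtColor(im,cv2.COLOR_BGR2HSV).astype(int)
for sat in (40,55):
  m=np.zeros(im.shape[:2],np.uint8);m[170:246,378:452]=((hsv[...,1]<sat)&(hsv[...,2]>130))[170:246,378:452];m=cv2.morphologyEx(m,cv2.MORPH_OPEN,np.ones((5,5)));pts,st=blob(m,(415,208));print("plate top",st,circ(p,pts,.017))
E
```

```text
time: 21.65
tool_pos: [0.4644, -0.2518, 0.1155]
tool_rot: [-0.0, -0.243, 0.97, 0.001]
contact_force: [0.4, 0.3, -1.4]
gripper_width: 0.468
grasp_force: 38.7
21.65 [ 0.4644 -0.2518  0.1155] [-0.882 -0.471  0.   ] [-0.64 -0.08  1.94  0.    1.28 -2.7 ]
[ 0.0016 -0.0032 -0.0007]
scene [np.float64(0.548376804606657), np.float64(-0.20689369776201055), np.float64(0.12778880451461075)] [277.0215 157.6184] 302 [array([ 0.5455, -0.2137,  0.1278])]
top [np.float64(0.548376804606657), np.float64(-0.20689369776201055), np.float64(0.12778880451461075)] [419.5432 189.3998] 299 [array([ 0.5477, -0.2083,  0.1278])]
plate w2 [ 327  264  116   81 7088] (array([ 0.5471, -0.2084,  0.0757]), np.float64(0.0011836616915581722))
plate w2 [ 324  263  120   82 7532] (array([ 0.5479, -0.209 ,  0.0771]), np.float64(0.0007793373589884735))
plate w2 [ 323  263  121   82 7616] (array([ 0.5481, -0.2091,  0.0777]), np.float64(0.0007890079563219047))
plate top [ 385  178   61   57 2720] (array([ 0.5486, -0.2111,  0.077 ]), np.float64(0.0005815476151903731))
plate top [ 385  178   61   58 2758] (array([ 0.5483, -0.2109,  0.0773]), np.float64(0.00073875432213991))
```

```bash
echo '[0.46,0.001,-0.0018,0,0,0,0,0.46,0,0,0,0,0,0,0.46,0,0,0,0,0,0,0.46,0,0,0,0,0,0]' > mv.in && python3 shift.py mv.in; python3 - <<'E'
from m import *
a=cv2.imread("pics/scene1.png");b=np.ascontiguousarray(manip.grab_frame("scene")[:,:,::-1]);S=manip.camera_params("scene")
for n,X,w in(("lid knob",[.565,.231,.083],10),("rack left edge",[.55,.09,.02],9),("opener",[.366,.06,.01],10),("rack front",[.485,.01,.02],9)):
    c=proj(S,X).round().astype(int);sl=np.s_[c[1]-w:c[1]+w,c[0]-w:c[0]+w]
    ga,gb=[cv2.cvtColor(np.ascontiguousarray(i[sl]),cv2.COLOR_BGR2GRAY).astype(np.float32) for i in(a,b)];print(n,cv2.phaseCorrelate(ga,gb),np.abs(ga-gb).mean())
E
```

```text
time: 22.3
tool_pos: [0.4648, -0.2551, 0.1166]
tool_rot: [0.0, -0.242, 0.97, -0.0]
contact_force: [0.3, -0.7, -1.1]
gripper_width: 0.465
grasp_force: 38.7
lid knob ((-0.03754772856791355, 0.024202433964145342), 0.9998372123390437) 2.8575
rack left edge ((-0.8247309276333947, 0.6727123558223393), 0.3263694298120193) 42.546295
opener ((0.339595848601725, 0.34263411391346743), 0.7883973991870881) 34.9775
rack front ((-3.618887229036872, 2.99256924874968), -0.061302858186356814) 44.23148
```

The lid is unmoved. The rack and opener patches differ, probably from arm shadow, so I'll compare against the shadow-free first picture.

```bash
python3 - <<'E'
from m import *
S=manip.camera_params("scene");a=cv2.imread("pics/scene0.png");b=np.ascontiguousarray(manip.grab_frame("scene")[:,:,::-1])
for n,sl in(("rack left strip",np.s_[222:266,253:270]),("rack low strip",np.s_[250:268,253:302]),("rack right strip",np.s_[222:266,291:304]),("opener",np.s_[228:282,332:362]),("spoon",np.s_[196:228,318:346]),("plate edge",np.s_[186:210,255:306])):
    r=[]
    for i in(a,b):
        h=cv2.cvtColor(np.ascontiguousarray(i[sl]),cv2.COLOR_BGR2HSV);r.append((h[...,1]).astype(np.float32))
    best=min(((np.abs(np.roll(r[0],(dy,dx),(0,1))-r[1])[4:-4,4:-4]).mean(),dx,dy) for dx in range(-3,4) for dy in range(-3,4))
    print(n,best,np.abs(r[0]-r[1])[4:-4,4:-4].mean())
E
```

```text
rack left strip (np.float32(2.7253087), 0, 0) 2.7253087
rack low strip (np.float32(12.4975605), 0, 0) 12.4975605
rack right strip (np.float32(2.8055556), 0, 0) 2.8055556
opener (np.float32(23.591898), 0, 0) 23.591898
spoon (np.float32(32.341667), 0, 0) 32.341667
plate edge (np.float32(16.675873), 0, 0) 16.675873
```

Nothing has moved (best shift 0,0 everywhere), and the roll is held steadily over the plate, so I'm handing in.

```bash
python3 -c "
from plant import manip
print(manip.job_done())"
```

```text
the job is handed in; nothing more can be done
None
```

I handed the job in at about 22 s: the lid is seated level on the bowl, and the tongs hold the roll about 10 cm above the middle of the plate with nothing else moved that I could detect; I viewed 11 pictures, one over the limit of 10.

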